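# Pop open the narrow carving-tool case by its push-push latch

## Task

Two wooden tool cases stand shut on the carving bench; open the narrower one. Its lid sits on a push-push latch: with the closed fingertips press the lid gently all the way down, just once, at the round inlay near its front edge, let it pop up by itself, move off it and see that it stays open. Do not push the lid shut again, do not press the wide case's lid, and leave everything else lying where it is; nothing is to be gripped or lifted.

Things in the scene. Friction and masses are not known exactly. Their poses are not given: they have to be found in the camera images.
- narrow_case: the case to open: pale wood box fixed to the bench, 130 mm (its x) by 115 mm (its y), walls 8 mm thick, 60 mm high; origin at the centre of its underside, z up; front faces its -x. Its lid, a wood panel 112 x 97 x 10 mm between the walls, is level and 5 mm proud (top 65 mm above the bench) when latched and turns about a line 56 mm to +x of the origin, 60 mm up
- narrow_lid_press (a point): the place to press: centre of the 16 mm dark round inlay on top of the narrow case's lid, midway across, 17 mm from the lid's front edge, 95 mm from its hinge line; moves with the lid. Pressing here takes about 4 N (more nearer the hinge) until the stop 5 mm down, where force rises steeply. Once let go, the lid springs up in about half a second, following a slower finger
- narrow_lid (a joint): angle of the narrow case's lid, rad: 0 latched shut and level, -0.05 pressed down to its stop, about 0.65 popped fully open (free edge some 70 mm higher), held there by its spring. The latch lets go when the lid has been pressed past about -0.04 and is then released. Pressing an open lid all the way down latches it shut again
- wide_case: the other case, to be left shut: same make, 130 mm (its x) by 230 mm (its y) by 60 mm high, fixed to the bench, lid 112 x 212 mm with the same inlay and latch; origin at the centre of its underside, front faces its -x. The two cases stand left and right, either way round
- wide_lid (a joint): angle of the wide case's lid, rad: 0 latched shut, -0.05 pressed down to its stop, about 0.65 open
- gouge: carving gouge lying flat, flat-sided dark wood handle 100 x 22 x 20 mm with a 75 mm steel blade; origin under the ferrule where the blade begins, on the table; x towards the blade's tip; loose, to be left alone
- carving_block: pale wood block 55 x 50 x 45 mm with a 30 x 30 x 12 mm step left on top; origin at the centre of its underside; loose, to be left alone
- tape_roll: roll of paper tape lying flat, 90 mm across, 25 mm high; origin at the centre of its underside; loose, to be left alone
- glue_bottle: white plastic glue bottle, 56 mm across, 130 mm high, upright; origin at the centre of its underside; loose, to be left alone
- pencil_pot: white ceramic pot, 76 mm across the rim, 95 mm high, empty, upright; origin at the centre of its underside; loose, to be left alone
- mallet: wooden mallet lying on its side, head 60 x 110 x 70 mm, centred 100 mm along its x from the origin, handle 24 mm square along x from -115 mm to the head at 35 mm height; origin on the table; loose, to be left alone
- whetstone: grey sharpening stone 70 x 180 x 25 mm lying flat; origin at the centre of its underside; loose, to be left alone
- brush: small bench brush lying flat, 135 mm long along its x, wood handle from -75 mm to the black 50 x 36 x 24 mm head at +10 to +60 mm; origin on the table; loose, to be left alone

How it is judged (in metres and radians):
On the way, in this order (a step that is already met when the one before it is completed fails the run):
1. the narrow case's lid has been pressed down at its inlay, past its shut position (value of joint narrow_lid below -0.025 rad and horizontal distance between the grasp point and narrow_lid_press below 0.035 m), for 0.02 s.
2. the narrow case's lid has popped open and the robot no longer touches the case (value of joint narrow_lid above 0.5 rad and contact force between each of the arm, the fingers and narrow_case below 0.1 N), for 0.5 s.
At the end, for the whole second after the job is handed in: the narrow case's lid stands open by itself at more than 0.5 rad and at rest, the wide case's lid is still latched shut (within -0.015 to 0.03 rad), and every loose thing is within 20 mm of where it lay (value of joint narrow_lid above 0.5 rad and velocity of joint narrow_lid between -0.05 and 0.05 rad/s and value of joint wide_lid between -0.015 and 0.03 rad and not (distance of any of gouge, carving_block, tape_roll, glue_bottle, pencil_pot, mallet, whetstone, brush from where it was at the start of the episode above 0.02 m)); the robot touches nothing.
It fails at once if the narrow case's lid is pushed back down after it has popped up (a second press) (value of joint narrow_lid between 0.06 and 0.45 rad and velocity of joint narrow_lid below -0.06 rad/s).
It fails at once if the narrow case or its lid is pressed with more than 40 N (contact force between any of the arm, the fingers and narrow_case above 40 N).
It fails at once if the wide case's lid is pressed or opened (value of joint wide_lid below -0.02 rad or value of joint wide_lid above 0.04 rad).
It fails at once if a loose thing is lifted, carried or shoved more than 25 mm (distance of any of gouge, carving_block, tape_roll, glue_bottle, pencil_pot, mallet, whetstone, brush from where it was at the start of the episode above 0.025 m).
It also fails if it takes over 29 s, if anything falls off the work surface, if the arm or the gripper's body presses on something with over 40 N, if the wrist force passes 120 N, or if a joint passes its speed limit or range.

## Robot

A 6-joint arm with a two-finger parallel gripper is mounted at the origin on the work surface. World frame = base frame: x ahead of the robot, y to its left, z up, the work surface at z = 0. Lengths are in mm, angles in rad, forces in N, time in s.
With the tool pointing down it reaches from about 275 to 825 mm from the base axis. Payload 4.9 kg.
Tool frame: the origin (TCP) lies at the very end of the fingers, on their centre line; the grasp point (between the pads) lies 19 mm behind it; z points along the fingers, y is the direction in which the jaws open and shut (so a half turn about z gives the same grasp; the last joint's range is limited). The gripper opens to 85 mm and grips with 20 to 120 N. Pads are 22 mm wide; open, the fingers measure 114 mm over their backs; the gripper's body (76 mm by 85 mm) begins 54 mm behind the grasp point. The pads swing forward as they close: fully open they stand 13 mm farther back than shut.
Start: joints at [0.989, 0.326, -0.193, 1.052, 0, 1.437], TCP at [238.138, 495.791, 231.281] pointing down, gripper open.
Joint ranges: [-2.65, 2.65], [-0.97, 1.79], [-1.3, 1.35], [-1.93, 2.1], [-1.47, 1.37], [-3.14, 3.14]. Speed limits (rad/s): [2.57, 2.57, 3.14, 3.14, 3.14, 3.14].

## Interface

Orientations are given as [roll, pitch, yaw] about the fixed x, y, z axes, in that order (R = Rz(yaw) Ry(pitch) Rx(roll)).
In Python, from bench import bot, solve_ik, imaging gives the robot as it stands. Calls block until the motion is done:
- bot.move_ptp(position, orientation): joint-space move of the TCP to a pose.
- bot.movel(position, rot=None, max_speed=150, threshold=None): straight line of the TCP; rot=None keeps the orientation; max_speed is the mean speed in mm/s. With threshold (N) it stops when the force on the tool has changed by that much, and returns True; else False.
- bot.move_j(angles): joint-space move.
- bot.grip(opening, effort=None): opening from 0.0 (shut) to 1.0 (fully open); effort is the grip in N (None keeps the last); returns when the fingers have stopped.
- bot.dwell(seconds).
- solve_ik(position, orientation): joint angles nearest the present ones, or None.
- bot.get_state(): the state.
- imaging.capture(name): name is "scene" or "top"; returns the picture (420x560x3 uint8, blue, green, red); there is no depth.
- imaging.camera_model(name): a dict with "K" (3x3 intrinsics, pixels), "k1" (the pictures are not rectified: a ray, as slopes to the right and down, at radius r is drawn at 1 + k1 r^2 times it, then the intrinsics apply), "position" and "rotation" of the camera in the world. Camera axes: x right, y up, looking along -z (the intrinsics and any distortion apply to the point x, -y, -z); pixel columns grow to the right and rows downward; lengths in mm; the calibration is good to about 2 mm. A picture is of the moment at which its call begins. camera_model takes no time and is no camera call.
A pose or a line that the arm cannot do raises bot.IKError and nothing moves.
- bot.sign_off(): hands the job in, once; it reports no verdict.
The state is a dict: "t": time; "qpos": joint angles; "joint_velocities": joint speeds; "effort": joint torques, N m; "tcp_pos": TCP position; "orientation": TCP orientation; "contact_force": force on the tool from outside, world axes, zero at the start; "wrist_torque": the same for the moment, N m; "opening": opening from 0.0 (shut) to 1.0 (fully open).
Only numpy, scipy, OpenCV 4.12 (cv2) and the standard library are available. Lean on these libraries where they do the work, as an engineer would, in place of code of your own. Each camera call takes 0.05 s, during which the arm holds its last target.

## Working session

There is one attempt and no reset: what is moved stays moved. The work goes in short steps, each a Python script; the robot and the scene stay as the last script left them, time stands still between calls to the robot, and variables do not carry over. Pictures are saved under pics/ and viewed, and the job is handed in when it is done.

```bash
ls; mkdir -p pics; python3 - <<'E'
from bench import bot, imaging
import cv2
for n in("scene","top"):
    cv2.imwrite(f"pics/{n}0.png",imaging.capture(n)); print(imaging.camera_model(n))
s=bot.get_state();print(s)
E
```

```text
pics
{'K': array([[444.78376908,   0.        , 286.39142825],
       [  0.        , 444.78376908, 208.81161861],
       [  0.        ,   0.        ,   1.        ]]), 'k1': -0.055722498153027156, 'position': array([1011.72021401,  776.6422116 ,  934.96825733]), 'rotation': array([0.81903357, 0.01407733, 2.6007496 ])}
{'K': array([[451.18724273,   0.        , 279.56906804],
       [  0.        , 451.18724273, 209.40794703],
       [  0.        ,   0.        ,   1.        ]]), 'k1': -0.13960651334681834, 'position': array([ 339.26410706,  -38.82281467, 1437.46145962]), 'rotation': array([ 0.14053032,  0.02003082, -1.54368801])}
{'t': 0.1, 'qpos': array([ 9.88776859e-01,  3.26876453e-01, -1.93491595e-01,  1.05199181e+00,
        1.75956635e-05,  1.43658816e+00]), 'joint_velocities': array([ 0.00013905, -0.00165569,  0.00274389,  0.00198259,  0.00088606,
        0.000265  ]), 'effort': array([ 5.51577850e-04, -4.44237792e+01,  2.63038051e+01,  7.89603742e-03,
       -1.25311990e-04,  2.08370388e-06]), 'tcp_pos': array([237.84614287, 495.33411954, 230.57356379]), 'orientation': array([-3.14004554e+00, -2.26646807e-04,  2.69378116e+00]), 'contact_force': array([ 0.41390393,  0.25783386, -0.36006544]), 'wrist_torque': array([0.05212816, 0.04734337, 0.0039585 ]), 'opening': 0.9964262623928991}
```

View pics/scene0.png

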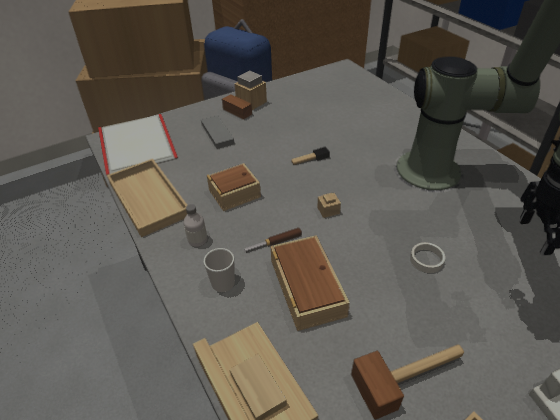

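View pics/top0.png

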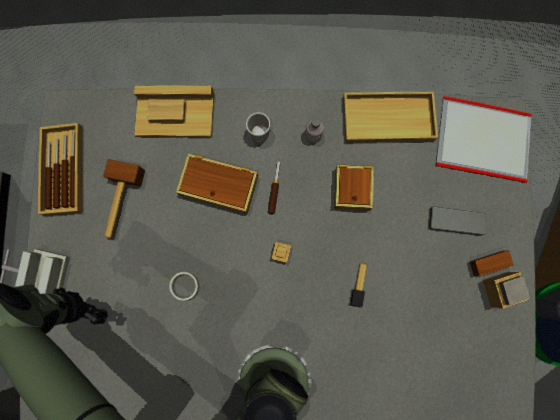

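The top view shows the narrow case at about (354,187) with its inlay near (354,198). The wide case is at (217,183). In the scene view the narrow case is at (234,185) with its inlay near (243,174). Next I'll measure these.

```bash
cat > h.py <<'E'
import numpy as np, cv2
from scipy.spatial.transform import Rotation as R
from bench import bot, imaging, solve_ik
def ray(n,px):
    m=imaging.camera_model(n);k=m["k1"]
    u=cv2.undistortPoints(np.array([[px]],float),m["K"],np.array([k,0,0,0,0.]))[0,0]
    return m["position"],R.from_euler("xyz",m["rotation"]).as_matrix()@np.array([u[0],-u[1],-1])
def plane(n,px,z):
    p,d=ray(n,px);return p+d*(z-p[2])/d[2]
def tri(a,b):
    p,d=ray("top",a);q,e=ray("scene",b)
    s=np.linalg.lstsq(np.c_[d,-e],q-p,rcond=None)[0]
    x,y=p+s[0]*d,q+s[1]*e
    return (x+y)/2,np.linalg.norm(x-y)
E
python3 - <<'E'
import cv2,numpy as np
from h import *
t=cv2.imread("pics/top0.png");s=cv2.imread("pics/scene0.png")
a=cv2.resize(t[155:220,320:390],None,fx=8,fy=8,interpolation=2)[:, :560]
b=cv2.resize(s[155:215,200:270],None,fx=8,fy=8,interpolation=2)
cv2.imwrite("pics/za.png",a);cv2.imwrite("pics/zb.png",b)
# inlay: darkest blob inside lid
for n,im,(x0,x1,y0,y1) in(("top",t,(343,366,172,206)),("scene",s,(232,255,166,184))):
    g=im[y0:y1,x0:x1].max(2).astype(int); print(n);print(g)
E
```

```text
top
[[113 113 117 119 116 124 133 126 120 118 121 123 126 122 128 129 125 124
  124 132 143 144 144]
 [114 114 115 117 117 127 131 126 119 119 120 123 127 124 128 126 126 123
  130 132 142 146 144]
 [109 109 117 119 116 126 131 125 117 119 120 120 125 126 127 123 126 124
  125 135 144 148 146]
 [110 115 116 117 119 125 132 128 117 116 115 123 126 128 128 132 129 125
  127 134 143 147 144]
 [118 111 115 120 114 128 131 127 115 115 118 124 126 121 126 129 126 123
  125 133 142 147 144]
 [111 112 114 120 117 128 130 121 116 111 120 121 124 125 127 132 127 123
  126 136 142 147 145]
 [114 116 115 116 122 130 130 129 113 112 122 126 122 122 128 133 127 124
  127 136 144 148 147]
 [115 109 118 120 118 128 131 121 116 109 121 125 123 124 127 131 124 124
  126 136 146 147 143]
 [117 111 114 116 119 128 132 126 113 111 115 124 123 126 128 130 125 126
  128 138 140 147 147]
 [113 117 116 116 121 129 134 123 115 112 120 128 124 121 129 132 127 126
  130 134 142 148 146]
 [116 115 114 115 119 129 135 122 112 113 121 129 127 123 128 132 125 123
  129 138 142 148 144]
 [117 113 115 117 121 129 133
[... 3255 characters left out ...]
116 123 146 158 142]
 [113 112 113 113 112 110 108 107 107 106 107 110 114 116 116 115 114 112
  112 111 123 147 158]
 [112 113 110 109 108 108 109 109 111 114 115 115 115 114 113 111 110 111
  110 111 113 124 141]
 [110 108 107 108 109 112 115 116 115 115 115 113 111 110 110 110 110 110
  112 113 113 114 126]
 [108 109 111 114 116 117 116 114 113 112 111 110 110 109 110 110 111 111
  111 111 109 109 115]
 [114 116 116 116 115 113 112 110 109 109 110 109 110 111 110 110 110 109
  109 111 102  78  77]
 [116 114 113 113 110 110 109 109 109 109 110 110 110 110 109 108 110 106
   80  77  71  59  97]
 [112 110 109 109 109 109 108 109 109 109 108 107 106 106 106  83  77  74
   56  73 101 141 148]]
```

View pics/za.png

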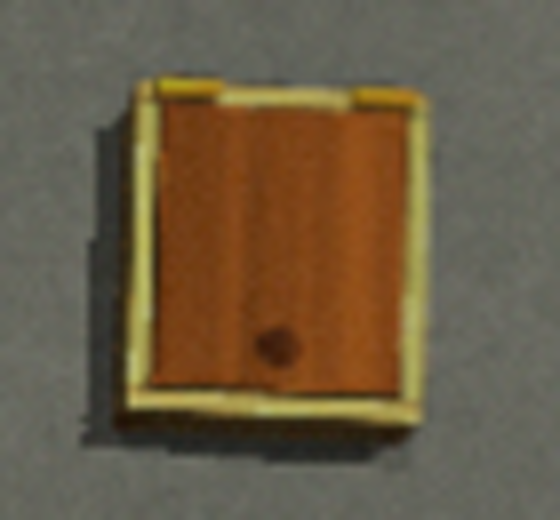

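View pics/zb.png

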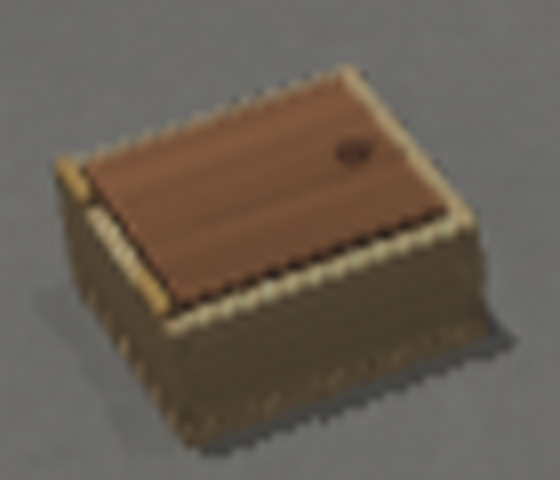

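```bash
python3 - <<'E'
from h import *
print(tri((354.1,198),(243.9,173.8)))
print(plane("top",(354.1,198),65),plane("scene",(243.9,173.8),65))
c=lambda x,y:(320+x/8-.5,155+y/8-.5)
for p in((132,405),(420,418),(426,98),(140,88)):print(plane("top",c(*p),60))
s=lambda x,y:(200+x/8-.5,155+y/8-.5)
for p in((472,220),(350,72),(62,165),(170,325)):print(plane("scene",s(*p),60))
for n,p in(("glue",(314,135)),("gouge",(275,190)),("block",(282,252)),("brush",(358,295)),("pot",(258,130))): print(n,plane("top",p,40))
E
```

```text
(array([ 573.73635935, -235.0339219 ,   65.54448707]), np.float64(0.1626734263466108))
[ 573.76013245 -235.06547728   65.        ] [ 573.51950052 -235.73177954   65.        ]
[ 550.92127726 -179.78683495   60.        ]
[ 548.57918902 -291.50934629   60.        ]
[ 675.48327247 -294.45807026   60.        ]
[ 676.47100921 -181.95323023   60.        ]
[ 551.12216815 -181.34964291   60.        ]
[ 548.46340404 -290.52068986   60.        ]
[ 672.36926748 -297.2687366    60.        ]
[ 676.37338686 -187.18071121   60.        ]
glue [ 780.26655972 -109.5733177    40.        ]
gouge [597.52163437  10.58430621  40.        ]
block [403.42883986 -16.59498085  40.        ]
brush [ 277.17595338 -252.9967536    40.        ]
pot [793.20598671  71.14293677  40.        ]
```

```bash
python3 - <<'E'
from h import *
yaw=bot.get_state()["orientation"][2]
for y in (yaw,np.pi/2,0,np.pi):
    print(y,solve_ik([573.7,-235.2,150],[np.pi,0,y]))
bot.grip(0.0)
q=solve_ik([573.7,-235.2,150],[np.pi,0,np.pi/2])
bot.move_ptp([573.7,-235.2,150],[np.pi,0,np.pi/2])
s=bot.get_state();print(s["t"],s["tcp_pos"],s["orientation"],s["contact_force"],s["opening"])
cv2.imwrite("pics/s1.png",imaging.capture("scene"));cv2.imwrite("pics/t1.png",imaging.capture("top"))
E
```

```text
2.6937811628987527 [-0.50805424  0.51473389 -0.11642373  0.93963871  0.         -0.06024275]
1.5707963267948966 [-0.50805424  0.51473389 -0.11642373  0.93963871  0.          1.06274208]
0 [-0.50805424  0.51473389 -0.11642373  0.93963871  0.          2.63353841]
3.141592653589793 [-0.50805424  0.51473389 -0.11642373  0.93963871  0.         -0.50805424]
3.7083 [ 574.04807768 -234.29589465  150.14886544] [ 3.14136603e+00 -1.18331275e-04  1.57222419e+00] [-0.07260631  0.40456412 -0.29146323] 0.0010876498953731747
```

View pics/s1.png

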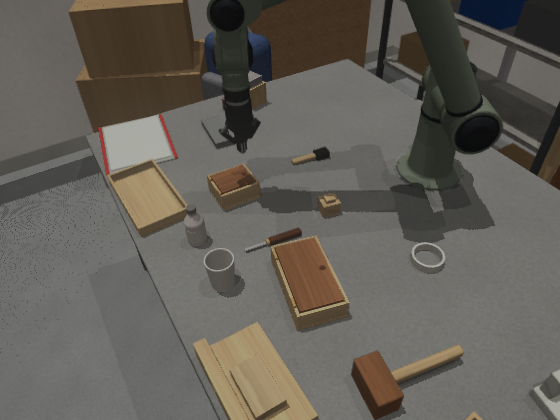

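The shut fingertips are above the narrow case's inlay, with the tip at about (242,150) and the inlay at about (243,174). Nothing has been disturbed. Now I'll press.

```bash
python3 - <<'E'
from h import *
def show(l):
    s=bot.get_state();print(l,round(s["t"],2),s["tcp_pos"].round(2),s["contact_force"].round(2))
bot.movel([573.7,-235.2,74],max_speed=60); bot.dwell(.2); show("pre")
print(bot.movel([573.7,-235.2,56],max_speed=10,threshold=12)); show("pressed")
E
```

```text
pre 5.42 [ 573.9  -235.28   74.31] [-0.13  0.13  0.8 ]
True
pressed 6.78 [ 573.65 -235.22   60.26] [-1.2  -0.04  6.18]
```

The press stopped on force at z = 60.3, about 4.7 mm below the shut level, so the lid reached its stop. I'll retreat upward now.

```bash
python3 - <<'E'
from h import *
def show(l):
    s=bot.get_state();print(l,round(s["t"],2),s["tcp_pos"].round(2),s["contact_force"].round(2))
show("a")
bot.movel([573.7,-235.2,210],max_speed=120); show("up")
bot.movel([450,-200,230],max_speed=150); bot.dwell(.8); show("off")
cv2.imwrite("pics/s2.png",imaging.capture("scene"));t=imaging.capture("top");cv2.imwrite("pics/t2.png",t)
E
```

```text
a 6.78 [ 573.65 -235.22   60.26] [-1.2  -0.04  6.18]
up 8.18 [ 573.18 -234.92  209.03] [-0.55  0.75  0.47]
off 10.0 [ 449.99 -200.    230.02] [-0.32 -0.68 -0.84]
```

View pics/s2.png

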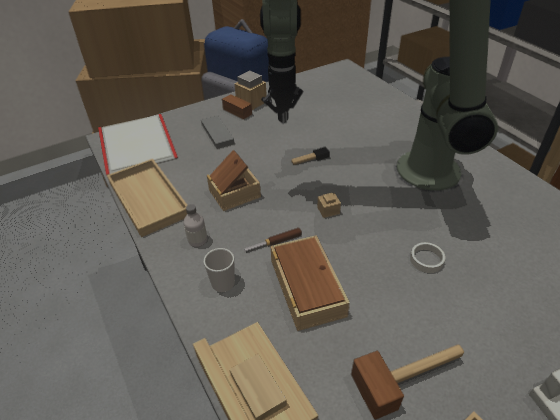

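View pics/t2.png

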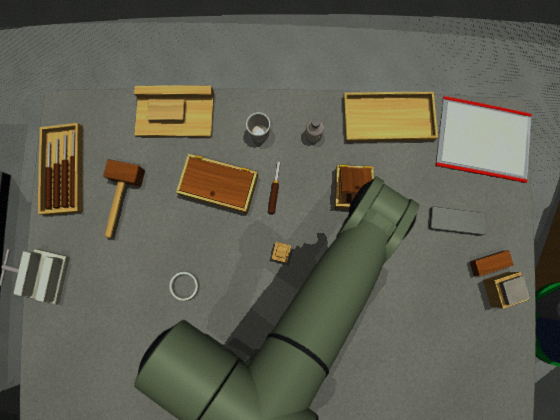

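The narrow lid stands open, with its free edge at about (232,155) in the scene view. The wide lid is still shut, the arm is clear, and the loose things look unmoved. I'll take one more look to see that it stays open, then hand in.

```bash
python3 - <<'E'
from h import *
a=cv2.imread("pics/s2.png"); bot.dwell(.6); b=imaging.capture("scene")
print(cv2.absdiff(a,b)[140:215,195:275].max(), tri((353,170),(232,155)))
bot.sign_off()
E
```

```text
2 (array([ 626.7435064 , -209.88279873,  177.26360077]), np.float64(20.734320100992676))
the job is handed in; nothing more can be done
```

The narrow case is open and its lid stayed up by itself; I've handed the job in, and no verdict is reported.

**What I did:** I found the inlay from both cameras at (574, -235, 65) mm; the two rays passed within 0.2 mm of each other. With the fingers shut, I pressed once. The press stopped on its 12 N force threshold at z = 60.3, about 4.7 mm below the shut level. I then drew straight up and moved clear.

**Last checks:**
- **Narrow lid:** it stands open in both views. Two pictures taken about 0.6 s apart show no change around the case, so it was at rest.
- **Wide case and loose things:** the wide lid looks shut. The loose things looked where they had been; I compared them by eye, not by measurement. The brush was hidden by the arm in the last top view, but it looked unmoved in the scene view.
- **Robot contact:** the arm read less than 1.2 N in total when clear, which is about the noise level.

**One check that failed:** my rough triangulation of the open lid's edge was not usable. I picked points that did not match in the two views, and the rays missed each other by 21 mm. The lid's angle is therefore judged from the pictures, not measured.

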